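# Unlock the reject carrier, set up a good one and stack the slats

### The job

The red carrier on top of the nest is a reject: twist it anticlockwise while lifting to unlock it and stand it in the middle of the red-rimmed mat, then unlock the blue one beneath it the same way and stand it centred on the round steel plate. On the blue carrier's deck stack all the wooden slats into a tower of level, crosswise layers, two slats to a layer, one either side of the hub with their centres about 10 cm apart, and centred lengthwise on the hub: the bottom layer parallel to the plate's yellow strips, the next across it, the third like the first; an odd slat alone on top goes on either side. Keep the carriers upright and leave the other things on the table alone.

Things in the scene. Friction and masses are not known exactly. Their poses are not given: they have to be found in the camera images.
- red_carrier: Red metal carrier (a reject) on top of the nest; 0.3 kg. Sizes in mm. Origin: centre at foot level, z up. Round deck 140 across, 6 thick, top at 41, on 4 legs (outer radius 87). Central hollow conical hub, 39 wide at the deck, 30 at height 71, topped by a solid square grip block 16 x 16, height 71 to 93, faces square to its x and y axes.
- blue_carrier: Blue carrier, same shape, measures and origin as the red one; starts in the nest below it, 28 mm lower. Both are locked: a straight pull is caught by steel ears. Turned about z anticlockwise from above by 16 to 55 deg (best 35) the feet clear the ears and it lifts straight off; clockwise it is stopped. Lift 60 mm before moving sideways.
- nest: Fixed stand: dark round base 188 across, 10 thick, with a last blue carrier bolted on it for good (its feet at height 10, block top at 103). Origin under the base's centre, on the table. The loose blue carrier's feet start at height 38, the red one's at 66. Each carrier's inward feet lie 2 mm below the rim ears of the one beneath.
- plate_top (a point): Centre of the top of the round steel plate (200 across, 12 thick, fixed to the table). Its x axis runs along the two yellow strips, which are inlaid 91 mm either side of the centre; z up.
- mat_top (a point): Centre of the top of the black rubber mat with a red rim (round, 196 across, 4 thick, fixed): the reject place.
- slat0: Pale wooden slat 140 x 18 x 14 mm, 60 g, x along it, z up, origin at its middle; alike both ways up. Starts flat on the grey sheet (320 x 270, 2 thick, fixed). Four to six are there. In the tower it lies about 52 mm from the hub's axis; only about 24 mm is free between it and the hub there, so open the gripper to 30 mm at most.
- slat1: Pale wooden slat 140 x 18 x 14 mm, 60 g, x along it, z up, origin at its middle; alike both ways up. Starts flat on the grey sheet (320 x 270, 2 thick, fixed). Four to six are there. In the tower it lies about 52 mm from the hub's axis; only about 24 mm is free between it and the hub there, so open the gripper to 30 mm at most.
- slat2: Pale wooden slat 140 x 18 x 14 mm, 60 g, x along it, z up, origin at its middle; alike both ways up. Starts flat on the grey sheet (320 x 270, 2 thick, fixed). Four to six are there. In the tower it lies about 52 mm from the hub's axis; only about 24 mm is free between it and the hub there, so open the gripper to 30 mm at most.
- slat3: Pale wooden slat 140 x 18 x 14 mm, 60 g, x along it, z up, origin at its middle; alike both ways up. Starts flat on the grey sheet (320 x 270, 2 thick, fixed). Four to six are there. In the tower it lies about 52 mm from the hub's axis; only about 24 mm is free between it and the hub there, so open the gripper to 30 mm at most.
- slat4: Pale wooden slat 140 x 18 x 14 mm, 60 g, x along it, z up, origin at its middle; alike both ways up. Starts flat on the grey sheet (320 x 270, 2 thick, fixed). Four to six are there. In the tower it lies about 52 mm from the hub's axis; only about 24 mm is free between it and the hub there, so open the gripper to 30 mm at most.
- slat5: Pale wooden slat 140 x 18 x 14 mm, 60 g, x along it, z up, origin at its middle; alike both ways up. Starts flat on the grey sheet (320 x 270, 2 thick, fixed). Four to six are there. In the tower it lies about 52 mm from the hub's axis; only about 24 mm is free between it and the hub there, so open the gripper to 30 mm at most.
- red_cap: Bystander: red plastic cap, 44 across, 20 high; origin at its underside. Leave it alone.
- black_cap: Bystander: black plastic cap, 40 across, 24 high; origin at its underside. Leave it alone.
- marker: Bystander: white and blue marker pen, 140 long, 18 thick, along x; origin at its underside. Leave it alone.
- eraser: Bystander: black and grey whiteboard eraser, 100 x 45 x 30; origin at its underside. Leave it alone.
- gauge: Bystander: stepped aluminium gauge block, 60 x 35 x 35; origin at its underside. Leave it alone.
- driver: Bystander: screwdriver, orange handle, 190 long, along x; origin at its underside. Leave it alone.
Mind the look-alikes: they are no part of the job. Leave any turquoise look-alike of the slat3 alone.

How it is judged (in metres and radians):
On the way, in this order (a step that is already met when the one before it is completed fails the run):
1. the red carrier stands on the mat, let go (horizontal distance between red_carrier and mat_top below 0.03 m and angle between red_carrier's own z axis and vertical below 0.06 rad and z of red_carrier in the frame of mat_top between -0.004 and 0.004 m and linear speed of red_carrier below 0.02 m/s and contact force between the fingers and red_carrier below 0.1 N), for 0.2 s.
2. the blue carrier stands on the plate, let go (horizontal distance between blue_carrier and plate_top below 0.015 m and angle between blue_carrier's own z axis and vertical below 0.06 rad and z of blue_carrier in the frame of plate_top between -0.004 and 0.004 m and linear speed of blue_carrier below 0.02 m/s and contact force between the fingers and blue_carrier below 0.1 N), for 0.2 s.
At the end, for the whole second after the job is handed in: Red carrier upright within 30 mm of the mat's centre, blue within 15 mm of the plate's; all slats at rest, flat, in 14 mm layers on its deck, layers 1 and 3 along the strips, 2 across, within 0.2 rad, 36 to 66 mm beside the plate's axis, within 20 mm lengthwise (horizontal distance between red_carrier and mat_top below 0.03 m and angle between each of red_carrier, blue_carrier's own z axis and vertical below 0.06 rad and z of red_carrier in the frame of mat_top between -0.004 and 0.004 m and linear speed of each of red_carrier, blue_carrier, slat0, slat1, slat2, slat3, slat4, slat5 below 0.02 m/s and horizontal distance between blue_carrier and plate_top below 0.015 m and z of blue_carrier in the frame of plate_top between -0.004 and 0.004 m and ((z of slat0 in the frame of plate_top between 0.043 and 0.053 m and y of slat0 in the frame of plate_top between 0.036 and 0.066 m and x of slat0 in the frame of plate_top between -0.02 and 0.02 m and angle between the x axis of slat0 and the x axis of plate_top, either way round below 0.2 rad) or (z of slat0 in the frame of plate_top between 0.043 and 0.053 m and y of slat0 in the frame of plate_top between -0.066 and -0.036 m and x of slat0 in the frame of plate_top between -0.02 and 0.02 m and angle between the x axis of slat0 and the x axis of plate_top, either way round below 0.2 rad) or (z of slat0 in the frame of plate_top between 0.057 and 0.067 m and x of slat0 in the frame of plate_top between 0.036 and 0.066 m and y of slat0 in the frame of plate_top between -0.02 and 0.02 m and angle between the x axis of slat0 and the y axis of plate_top, either way round below 0.2 rad) or (z of slat0 in the frame of plate_top between 0.057 and 0.067 m and x of slat0 in the frame of plate_top between -0.066 and -0.036 m and y of slat0 in the frame of plate_top between -0.02 and 0.02 m and angle between the x axis of slat0 and the y axis of plate_top, either way round below 0.2 rad) or (z of slat0 in the frame of plate_top between 0.071 and 0.081 m and y of slat0 in the frame of plate_top between 0.036 and 0.066 m and x of slat0 in the frame of plate_top between -0.02 and 0.02 m and angle between the x axis of slat0 and the x axis of plate_top, either way round below 0.2 rad) or (z of slat0 in the frame of plate_top between 0.071 and 0.081 m and y of slat0 in the frame of plate_top between -0.066 and -0.036 m and x of slat0 in the frame of plate_top between -0.02 and 0.02 m and angle between the x axis of slat0 and the x axis of plate_top, either way round below 0.2 rad)) and angle between the z axis of each of slat0, slat1, slat2, slat3, slat4, slat5 and the z axis of plate_top, either way round below 0.12 rad and ((z of slat1 in the frame of plate_top between 0.043 and 0.053 m and y of slat1 in the frame of plate_top between 0.036 and 0.066 m and x of slat1 in the frame of plate_top between -0.02 and 0.02 m and angle between the x axis of slat1 and the x axis of plate_top, either way round below 0.2 rad) or (z of slat1 in the frame of plate_top between 0.043 and 0.053 m and y of slat1 in the frame of plate_top between -0.066 and -0.036 m and x of slat1 in the frame of plate_top between -0.02 and 0.02 m and angle between the x axis of slat1 and the x axis of plate_top, either way round below 0.2 rad) or (z of slat1 in the frame of plate_top between 0.057 and 0.067 m and x of slat1 in the frame of plate_top between 0.036 and 0.066 m and y of slat1 in the frame of plate_top between -0.02 and 0.02 m and angle between the x axis of slat1 and the y axis of plate_top, either way round below 0.2 rad) or (z of slat1 in the frame of plate_top between 0.057 and 0.067 m and x of slat1 in the frame of plate_top between -0.066 and -0.036 m and y of slat1 in the frame of plate_top between -0.02 and 0.02 m and angle between the x axis of slat1 and the y axis of plate_top, either way round below 0.2 rad) or (z of slat1 in the frame of plate_top between 0.071 and 0.081 m and y of slat1 in the frame of plate_top between 0.036 and 0.066 m and x of slat1 in the frame of plate_top between -0.02 and 0.02 m and angle between the x axis of slat1 and the x axis of plate_top, either way round below 0.2 rad) or (z of slat1 in the frame of plate_top between 0.071 and 0.081 m and y of slat1 in the frame of plate_top between -0.066 and -0.036 m and x of slat1 in the frame of plate_top between -0.02 and 0.02 m and angle between the x axis of slat1 and the x axis of plate_top, either way round below 0.2 rad)) and ((z of slat2 in the frame of plate_top between 0.043 and 0.053 m and y of slat2 in the frame of plate_top between 0.036 and 0.066 m and x of slat2 in the frame of plate_top between -0.02 and 0.02 m and angle between the x axis of slat2 and the x axis of plate_top, either way round below 0.2 rad) or (z of slat2 in the frame of plate_top between 0.043 and 0.053 m and y of slat2 in the frame of plate_top between -0.066 and -0.036 m and x of slat2 in the frame of plate_top between -0.02 and 0.02 m and angle between the x axis of slat2 and the x axis of plate_top, either way round below 0.2 rad) or (z of slat2 in the frame of plate_top between 0.057 and 0.067 m and x of slat2 in the frame of plate_top between 0.036 and 0.066 m and y of slat2 in the frame of plate_top between -0.02 and 0.02 m and angle between the x axis of slat2 and the y axis of plate_top, either way round below 0.2 rad) or (z of slat2 in the frame of plate_top between 0.057 and 0.067 m and x of slat2 in the frame of plate_top between -0.066 and -0.036 m and y of slat2 in the frame of plate_top between -0.02 and 0.02 m and angle between the x axis of slat2 and the y axis of plate_top, either way round below 0.2 rad) or (z of slat2 in the frame of plate_top between 0.071 and 0.081 m and y of slat2 in the frame of plate_top between 0.036 and 0.066 m and x of slat2 in the frame of plate_top between -0.02 and 0.02 m and angle between the x axis of slat2 and the x axis of plate_top, either way round below 0.2 rad) or (z of slat2 in the frame of plate_top between 0.071 and 0.081 m and y of slat2 in the frame of plate_top between -0.066 and -0.036 m and x of slat2 in the frame of plate_top between -0.02 and 0.02 m and angle between the x axis of slat2 and the x axis of plate_top, either way round below 0.2 rad)) and ((z of slat3 in the frame of plate_top between 0.043 and 0.053 m and y of slat3 in the frame of plate_top between 0.036 and 0.066 m and x of slat3 in the frame of plate_top between -0.02 and 0.02 m and angle between the x axis of slat3 and the x axis of plate_top, either way round below 0.2 rad) or (z of slat3 in the frame of plate_top between 0.043 and 0.053 m and y of slat3 in the frame of plate_top between -0.066 and -0.036 m and x of slat3 in the frame of plate_top between -0.02 and 0.02 m and angle between the x axis of slat3 and the x axis of plate_top, either way round below 0.2 rad) or (z of slat3 in the frame of plate_top between 0.057 and 0.067 m and x of slat3 in the frame of plate_top between 0.036 and 0.066 m and y of slat3 in the frame of plate_top between -0.02 and 0.02 m and angle between the x axis of slat3 and the y axis of plate_top, either way round below 0.2 rad) or (z of slat3 in the frame of plate_top between 0.057 and 0.067 m and x of slat3 in the frame of plate_top between -0.066 and -0.036 m and y of slat3 in the frame of plate_top between -0.02 and 0.02 m and angle between the x axis of slat3 and the y axis of plate_top, either way round below 0.2 rad) or (z of slat3 in the frame of plate_top between 0.071 and 0.081 m and y of slat3 in the frame of plate_top between 0.036 and 0.066 m and x of slat3 in the frame of plate_top between -0.02 and 0.02 m and angle between the x axis of slat3 and the x axis of plate_top, either way round below 0.2 rad) or (z of slat3 in the frame of plate_top between 0.071 and 0.081 m and y of slat3 in the frame of plate_top between -0.066 and -0.036 m and x of slat3 in the frame of plate_top between -0.02 and 0.02 m and angle between the x axis of slat3 and the x axis of plate_top, either way round below 0.2 rad)) and ((z of slat4 in the frame of plate_top between 0.043 and 0.053 m and y of slat4 in the frame of plate_top between 0.036 and 0.066 m and x of slat4 in the frame of plate_top between -0.02 and 0.02 m and angle between the x axis of slat4 and the x axis of plate_top, either way round below 0.2 rad) or (z of slat4 in the frame of plate_top between 0.043 and 0.053 m and y of slat4 in the frame of plate_top between -0.066 and -0.036 m and x of slat4 in the frame of plate_top between -0.02 and 0.02 m and angle between the x axis of slat4 and the x axis of plate_top, either way round below 0.2 rad) or (z of slat4 in the frame of plate_top between 0.057 and 0.067 m and x of slat4 in the frame of plate_top between 0.036 and 0.066 m and y of slat4 in the frame of plate_top between -0.02 and 0.02 m and angle between the x axis of slat4 and the y axis of plate_top, either way round below 0.2 rad) or (z of slat4 in the frame of plate_top between 0.057 and 0.067 m and x of slat4 in the frame of plate_top between -0.066 and -0.036 m and y of slat4 in the frame of plate_top between -0.02 and 0.02 m and angle between the x axis of slat4 and the y axis of plate_top, either way round below 0.2 rad) or (z of slat4 in the frame of plate_top between 0.071 and 0.081 m and y of slat4 in the frame of plate_top between 0.036 and 0.066 m and x of slat4 in the frame of plate_top between -0.02 and 0.02 m and angle between the x axis of slat4 and the x axis of plate_top, either way round below 0.2 rad) or (z of slat4 in the frame of plate_top between 0.071 and 0.081 m and y of slat4 in the frame of plate_top between -0.066 and -0.036 m and x of slat4 in the frame of plate_top between -0.02 and 0.02 m and angle between the x axis of slat4 and the x axis of plate_top, either way round below 0.2 rad)) and ((z of slat5 in the frame of plate_top between 0.043 and 0.053 m and y of slat5 in the frame of plate_top between 0.036 and 0.066 m and x of slat5 in the frame of plate_top between -0.02 and 0.02 m and angle between the x axis of slat5 and the x axis of plate_top, either way round below 0.2 rad) or (z of slat5 in the frame of plate_top between 0.043 and 0.053 m and y of slat5 in the frame of plate_top between -0.066 and -0.036 m and x of slat5 in the frame of plate_top between -0.02 and 0.02 m and angle between the x axis of slat5 and the x axis of plate_top, either way round below 0.2 rad) or (z of slat5 in the frame of plate_top between 0.057 and 0.067 m and x of slat5 in the frame of plate_top between 0.036 and 0.066 m and y of slat5 in the frame of plate_top between -0.02 and 0.02 m and angle between the x axis of slat5 and the y axis of plate_top, either way round below 0.2 rad) or (z of slat5 in the frame of plate_top between 0.057 and 0.067 m and x of slat5 in the frame of plate_top between -0.066 and -0.036 m and y of slat5 in the frame of plate_top between -0.02 and 0.02 m and angle between the x axis of slat5 and the y axis of plate_top, either way round below 0.2 rad) or (z of slat5 in the frame of plate_top between 0.071 and 0.081 m and y of slat5 in the frame of plate_top between 0.036 and 0.066 m and x of slat5 in the frame of plate_top between -0.02 and 0.02 m and angle between the x axis of slat5 and the x axis of plate_top, either way round below 0.2 rad) or (z of slat5 in the frame of plate_top between 0.071 and 0.081 m and y of slat5 in the frame of plate_top between -0.066 and -0.036 m and x of slat5 in the frame of plate_top between -0.02 and 0.02 m and angle between the x axis of slat5 and the x axis of plate_top, either way round below 0.2 rad))); the robot touches nothing.
It fails at once if a carrier is tipped by more than 0.5 rad (angle between any of red_carrier, blue_carrier's own z axis and vertical above 0.5 rad).
It fails at once if a bystander is moved more than 50 mm (distance of any of red_cap, black_cap, marker, eraser, gauge, driver from where it was at the start of the episode above 0.05 m).
Of slat0, slat1, slat2, slat3, slat4, slat5 only 4 to 6 are there at a start; the rules pass over those that are not, and their reading is None.
At some moment in a run one of slat0, slat1, slat2, slat3, slat4, slat5 may be knocked a few centimetres aside while the robot is not near it.
It also fails if it takes over 210 s, if anything falls off the work surface, if the arm or the gripper's body presses on something with over 40 N, if the wrist force passes 120 N, or if a joint passes its speed limit or range.

### The arm

A 7-joint arm with a two-finger parallel gripper is mounted at the origin on the work surface. World frame = base frame: x ahead of the robot, y to its left, z up, the work surface at z = 0. Lengths are in mm, angles in rad, forces in N, time in s.
With the tool pointing down it reaches from about 400 to 900 mm from the base axis. Payload 5.5 kg.
Tool frame: the origin (TCP) lies at the very end of the fingers, on their centre line; the grasp point (between the pads) lies 19 mm behind it; z points along the fingers, y is the direction in which the jaws open and shut (so a half turn about z gives the same grasp; the last joint's range is limited). The gripper opens to 92 mm and grips with 3 to 60 N. Pads are 19 mm wide; open, the fingers measure 130 mm over their backs; the gripper's body (75 mm by 190 mm) begins 47 mm behind the grasp point.
Start: joints at [-1.068, 0.501, -0.427, 1.55, 0.221, 1.138, -0.21], TCP at [154.342, 631.41, 226.729] pointing down, gripper open.
Joint ranges: [-2.88, 2.88], [-0.31, 2.03], [-1.54, 1.56], [0.2, 2.42], [-1.41, 4.55], [0.19, 2.02], [-2.57, 2.57]. Speed limits (rad/s): [2.57, 2.57, 3.14, 3.14, 3.14, 3.14, 3.14].

### API

Orientations are given as a unit quaternion [w, x, y, z].
In Python, from bench import move_pose, move_linear, set_joints, command_gripper, sleep, solve_ik, snapshot, Unreachable, finish_job, get_clock, get_joint_positions, get_joint_vel, get_tau, get_tool_pos, get_ee_rot, get_force, get_moment, get_gripper_width gives the robot as it stands. The module is installed in compiled form; this text tells all that it offers. Calls block until the motion is done:
- move_pose(position, orientation): joint-space move of the TCP to a pose.
- move_linear(position, vel=150, orientation=None): straight line of the TCP; orientation=None keeps the orientation; vel is the mean speed in mm/s.
- set_joints(angles): joint-space move.
- command_gripper(opening, grip_force=None): finger opening in mm; grip_force is the grip in N (None keeps the last); returns when the fingers have stopped.
- sleep(seconds).
- solve_ik(position, orientation): joint angles nearest the present ones, or None.
- snapshot(name): name is "scene" or "top" or "wrist"; returns a dict with "pixels" (420x560x3 uint8, red, green, blue), "depth" (420x560 float32, mm along the optical axis (not along the pixel's ray), 0 where there is no reading), "intrinsics" (3x3 intrinsics, pixels), "k1" (the pictures are not rectified: a ray, as slopes to the right and down, at radius r is drawn at 1 + k1 r^2 times it, then the intrinsics apply), "world_from_camera" (4x4, takes a point from camera to world coordinates). Camera axes: x right, y down, z forward; pixel columns grow to the right and rows downward; lengths in mm; the calibration is good to about 2 mm. A picture is of the moment at which its call begins.
A pose or a line that the arm cannot do raises Unreachable and nothing moves.
- finish_job(): hands the job in, once; it reports no verdict.
Readings, each from a call of its own:
- get_clock(): time.
- get_joint_positions(): joint angles.
- get_joint_vel(): joint speeds.
- get_tau(): joint torques, N m.
- get_tool_pos(): TCP position.
- get_ee_rot(): TCP orientation.
- get_force(): force on the tool from outside, world axes, zero at the start.
- get_moment(): the same for the moment, N m.
- get_gripper_width(): finger opening in mm.
Only numpy, scipy, OpenCV 4.12 (cv2) and the standard library are available. Lean on these libraries where they do the work, as an engineer would, in place of code of your own. Each camera call takes 0.05 s, during which the arm holds its last target. There are 200 camera calls.

## Working session

There is one attempt and no reset: what is moved stays moved. The work goes in short steps, each a Python script; the robot and the scene stay as the last script left them, time stands still between calls to the robot, and variables do not carry over. Pictures are saved under pics/ and viewed, on a budget of 14 in all, crops included, one or two more only if the job needs it, and the job is handed in when it is done.

```bash
mkdir -p pics; cat > h.py <<'E'
import numpy as np, cv2
from bench import *
def snap(name, f=None):
    s=snapshot(name)
    if f: cv2.imwrite('pics/'+f, cv2.cvtColor(s['pixels'],cv2.COLOR_RGB2BGR))
    return s
def cloud(s):
    K=np.array(s['intrinsics']);k=s['k1'];h,w=s['depth'].shape
    u,v=np.meshgrid(np.arange(w),np.arange(h))
    pts=np.stack([u,v],-1).reshape(-1,1,2).astype(np.float64)
    d=((pts[:,0]-[K[0,2],K[1,2]])/[K[0,0],K[1,1]])
    p=d.copy()
    for _ in range(10): p=d/(1+k*(p**2).sum(1,keepdims=True))
    z=s['depth'].reshape(-1,1)
    c=np.hstack([p*z,z,np.ones_like(z)])
    W=(c@np.array(s['world_from_camera']).T)[:,:3]
    W[z[:,0]<=0]=np.nan
    return W.reshape(h,w,3)
def quat(yaw): # tool down, jaws (tool y) along... x axis at yaw
    return [0,float(np.cos(yaw/2)),float(np.sin(yaw/2)),0]  # Rz(yaw)*Rx(pi)
E
python3 - <<'E'
from h import *
for n in ['scene','top']:
    s=snap(n,n+'0.png'); np.savez(n+'0.npz',W=cloud(s),px=s['pixels']); print(n,s['intrinsics'],s['k1'],np.round(s['world_from_camera'],3))
print(get_ee_rot(),get_tool_pos(),get_clock())
E
```

```text
scene [[436.01777502   0.         287.08196418]
 [  0.         436.01777502 216.55049519]
 [  0.           0.           1.        ]] 0.030573975569923657 [[-4.000000e-03  7.860000e-01 -6.190000e-01  1.160753e+03]
 [ 1.000000e+00 -1.000000e-03 -7.000000e-03  5.930600e+01]
 [-6.000000e-03 -6.190000e-01 -7.860000e-01  9.502570e+02]
 [ 0.000000e+00  0.000000e+00  0.000000e+00  1.000000e+00]]
top [[392.97814868   0.         280.6365608 ]
 [  0.         392.97814868 214.85107853]
 [  0.           0.           1.        ]] 0.014930308339351198 [[ 4.000000e-03 -9.880000e-01  1.520000e-01  3.293270e+02]
 [-1.000000e+00 -4.000000e-03  0.000000e+00  4.854600e+01]
 [ 0.000000e+00 -1.520000e-01 -9.880000e-01  1.098125e+03]
 [ 0.000000e+00  0.000000e+00  0.000000e+00  1.000000e+00]]
[-1.53004814e-04  1.19595054e-01  9.92822345e-01 -8.89392024e-04] [154.25226268 630.77590174 225.7528295 ] 0.1
```

View pics/top0.png

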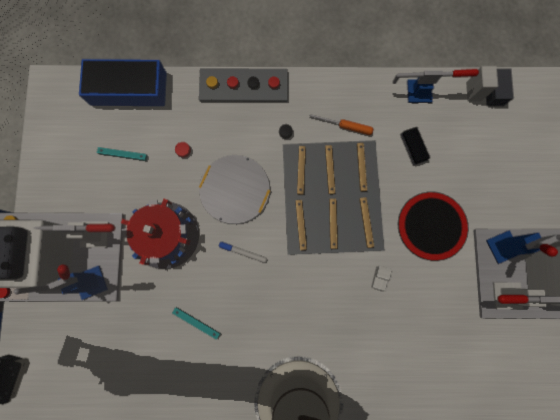

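View pics/scene0.png

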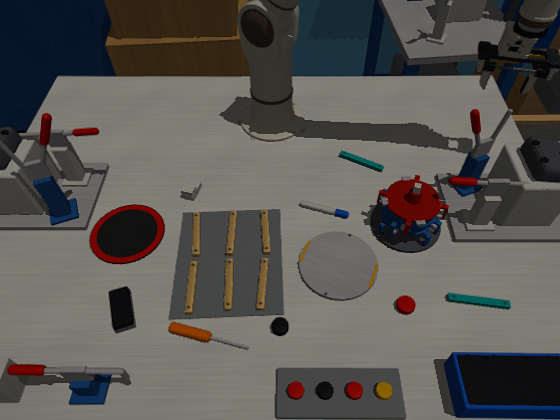

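The top view shows the nest at (155,232), the plate at (234,189) with its strips at (204,177) and (265,202), the mat at (433,226) and six slats on the sheet at columns 285-380. The turquoise look-alikes lie away from the sheet. A clamp lever near (110,228) stands close to the nest.

```bash
cat >> h.py <<'E'
def rect(P):
    (c,(w,h),a)=cv2.minAreaRect(P[:,:2].astype(np.float32))
    if w<h: a+=90; w,h=h,w
    return np.array(c),w,h,(np.deg2rad(a)+np.pi/2)%np.pi-np.pi/2
def circ(P):
    A=np.c_[P[:,:2],np.ones(len(P))]; b=(P[:,:2]**2).sum(1)
    s=np.linalg.lstsq(A,b,rcond=None)[0]; c=s[:2]/2
    return c,np.sqrt(s[2]+c@c)
def slats(W,px,zlo,zhi,box):
    hsv=cv2.cvtColor(px,cv2.COLOR_RGB2HSV)
    m=((hsv[...,0]>10)&(hsv[...,0]<28)&(hsv[...,1]>60)&(W[...,2]>zlo)&(W[...,2]<zhi)&(W[...,0]>box[0])&(W[...,0]<box[1])&(W[...,1]>box[2])&(W[...,1]<box[3])).astype(np.uint8)
    n,l,st,_=cv2.connectedComponentsWithStats(m)
    out=[]
    for i in range(1,n):
        if st[i,4]<60: continue
        P=W[l==i]; out.append((*rect(P),P[:,2].mean(),len(P)))
    return out
E
python3 - <<'E'
from h import *
np.set_printoptions(precision=1,suppress=True)
for n in ['top','scene']:
    d=np.load(n+'0.npz');W,px=d['W'],d['px']
    hsv=cv2.cvtColor(px,cv2.COLOR_RGB2HSV);H,S,V=[hsv[...,i].astype(int) for i in range(3)]
    red=((H<8)|(H>172))&(S>120)&(V>50)
    print(n)
    for r in slats(W,px,5,30,(350,850,-300,150)): print('slat',*r)
    R=W[red&(abs(W[...,2]-4)<6)&(W[...,1]<-150)&(W[...,1]>-600)]; 
    print('mat',cv2.minEnclosingCircle(R[:,:2].astype(np.float32)),R[:,2].mean(),len(R))
    near=(abs(W[...,0]-500)<150)&(abs(W[...,1]-370)<150)
    B=W[red&(W[...,2]>150)&near]; print('block',rect(B),B[:,2].mean(),B[:,2].max(),len(B),B[:,:2].mean(0))
    D=W[red&(abs(W[...,2]-107)<4)&near]; print('deck',cv2.minEnclosingCircle(D[:,:2].astype(np.float32)),D[:,2].mean(),D.mean(0))
    Y=W[(H>10)&(H<30)&(S>120)&(abs(W[...,2]-12)<6)&(W[...,1]>60)&(W[...,1]<300)]
    print('yel',len(Y)); 
    if len(Y)>20:
        lab=Y[:,1]>Y[:,1].mean(); a,b=rect(Y[lab]),rect(Y[~lab]); print(a,b,(a[0]+b[0])/2, np.linalg.norm(a[0]-b[0]),np.rad2deg(np.arctan2(*(a[0]-b[0])[::-1])))
    # obstacles heights near the nest and overall
    o=(W[...,2]>120)&(abs(W[...,0]-500)<250)&(abs(W[...,1]-370)<250)&~((abs(W[...,0]-490)<60)&(abs(W[...,1]-370)<60))
    P=W[o]; print('obst',len(P), P.min(0) if len(P) else '',P.max(0) if len(P) else '')
    if len(P): print(P[::max(1,len(P)//12)])
E
```

```text
top
slat [ 753.7 -164.9] 94.20098876953125 22.999149322509766 1.3107487663608013 21.800768362091397 227
slat [ 636.8 -181.7] 140.01332092285156 21.228355407714844 0.04241047417486188 15.396633190949084 336
slat [629.2 -90.1] 140.2016143798828 18.78171157836914 0.05683218223504882 15.418213830421069 329
slat [626.3  -8.4] 138.2072296142578 19.352027893066406 -0.04402658019286321 15.764029227256133 305
slat [537.8  95.4] 69.83367156982422 8.666007995605469 -0.3971445633483395 12.844250828600854 74
slat [ 478.3 -190.9] 139.10951232910156 21.929471969604492 0.12366346909890913 15.357902883089396 359
slat [474.3 -97.5] 140.24156188964844 20.838274002075195 0.008009226032412498 15.52193209670172 343
slat [470.1  -7.6] 138.92857360839844 20.265108108520508 0.0908933551092681 15.851801787534635 328
mat ((659.6295776367188, -426.85321044921875), 293.027099609375) 4.5104211557427565 1257
block (array([439.6, 433.5]), 145.11073303222656, 17.78048324584961, np.float64(-1.5500687068430254)) 179.5607527931515 187.1197000055355 209 [438.5 472.1]
deck ((441.1142883300781, 370.5163879394531), 86.7726
[... 1620 characters left out ...]
9161294682 296.2554323209331 197 [443.2 472.5]
deck ((438.4239807128906, 367.8591003417969), 88.52705383300781) 106.48868224538454 [445.4 367.9 106.5]
yel 137
(array([735.9, 261. ]), 324.654541015625, 35.44742965698242, np.float64(-0.06637995596049784)) (array([534.2,  94.9]), 68.04833221435547, 7.452147483825684, np.float64(-0.395701263195571)) [635.  177.9] 261.24464408725333 39.4768961190671
obst 2328 [293.3 360.2 120.1] [461.1 620.  306.6]
[[337.  481.2 305. ]
 [347.5 490.5 275.7]
 [331.3 521.  218.4]
 [318.1 538.3 169.6]
 [315.9 560.8 142.7]
 [328.  548.  132.7]
 [373.1 614.8 144.7]
 [443.9 463.3 184. ]
 [446.5 443.7 176.4]
 [445.  555.8 167.2]
 [443.8 581.1 151.4]
 [444.4 614.2 133.7]]
```

```bash
python3 - <<'E'
from h import *
np.set_printoptions(precision=2,suppress=True)
p=get_tool_pos(); move_linear([p[0],p[1],420])
for y in range(-180,180,30):
    q=solve_ik([440,369,340],quat(np.deg2rad(y))); print(y,q if q is None else np.array(q))
move_pose([440,369,420],quat(np.deg2rad(90)))
print(get_joint_positions(),get_clock())
s=snap('wrist','w1.png'); np.savez('w1.npz',W=cloud(s),px=s['pixels']); print(np.round(s['world_from_camera'],2))
W=cloud(s);print(W[210,280],W[100,280],W[300,280])
E
```

```text
-180 [-0.43  0.27 -0.39  1.6   0.11  1.29  0.74]
-150 [-0.42  0.27 -0.39  1.6   0.11  1.29  1.26]
-120 [-0.37  0.28 -0.47  1.6   0.13  1.3   1.76]
-90 [-0.31  0.29 -0.55  1.6   0.15  1.3   2.27]
-60 [ 0.16  0.54 -1.3   1.59  0.52  1.42  2.49]
-30 [-1.68  0.55  1.36  1.64 -0.55  1.4  -2.34]
0 [-0.83  0.24  0.1   1.62 -0.02  1.28 -2.29]
30 [-0.77  0.24  0.03  1.62 -0.01  1.28 -1.79]
60 [-0.7   0.25 -0.05  1.61  0.01  1.28 -1.28]
90 [-0.62  0.25 -0.16  1.61  0.04  1.29 -0.78]
120 [-0.55  0.25 -0.24  1.61  0.06  1.29 -0.27]
150 [-0.49  0.26 -0.32  1.61  0.08  1.29  0.23]
[-0.62  0.22 -0.15  1.48  0.03  1.45 -0.77] 2.9833
[[  1.     0.    -0.   438.97]
 [  0.    -0.96  -0.29 448.81]
 [ -0.     0.29  -0.96 577.28]
 [  0.     0.     0.     1.  ]]
[431.83 308.   106.35] [433.03 470.58 177.2 ] [437.81 399.71 501.78]
```

View pics/w1.png

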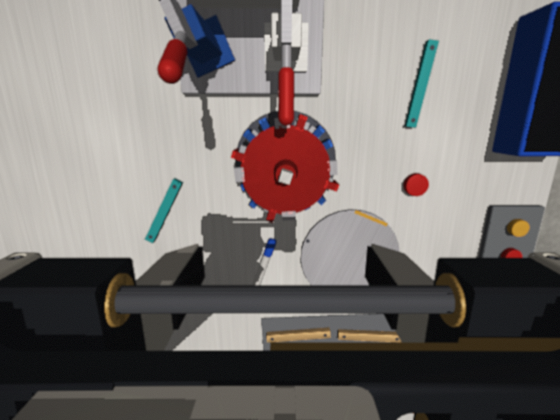

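The wrist view shows the red carrier's deck at (287,168) with its tilted block at (285,177). The lever tip at (287,122) overhangs its +y edge, and the legs lie at roughly -20/70/160/250 deg. Next I measure the block's yaw.

```bash
python3 - <<'E'
from h import *
np.set_printoptions(precision=1,suppress=True)
d=np.load('w1.npz');W,px=d['W'],d['px']
hsv=cv2.cvtColor(px,cv2.COLOR_RGB2HSV)
near=np.hypot(W[...,0]-440,W[...,1]-369)<40
for lo in (150,155):
    B=W[near&(W[...,2]>lo)&(W[...,2]<170)]; print('block',rect(B),np.rad2deg(rect(B)[3]),B[:,2].mean(),len(B))
red=((hsv[...,0]<8)|(hsv[...,0]>172))&(hsv[...,1]>120)
D=W[red&(abs(W[...,2]-107)<4)]; 
D=D[np.hypot(D[:,0]-438,D[:,1]-370)<100]
c,r=cv2.minEnclosingCircle(D[:,:2].astype(np.float32)); print('deck',c,r)
e=D[np.hypot(D[:,0]-c[0],D[:,1]-c[1])>75]; print(np.sort(np.rad2deg(np.arctan2(e[:,1]-c[1],e[:,0]-c[0])))[::4].round())
L=W[red&(W[...,2]>150)&(abs(W[...,0]-440)<25)&(W[...,1]>420)]; print('lever',L.min(0),L.max(0))
o=(W[...,2]>165)&(W[...,2]<400)&(np.hypot(W[...,0]-440,W[...,1]-369)<150);o[250:]=False
P=W[o&~(abs(W[...,0]-440)<14)]; print('obst',len(P)); print(P[::max(1,len(P)//10)])
E
```

```text
block (array([439.9, 370.3]), 16.5770263671875, 15.53860092163086, np.float64(1.2556919055650484)) 71.9458465576172 157.57311225877544 142
block (array([440. , 370.3]), 16.5770263671875, 15.410896301269531, np.float64(1.2556919055650484)) 71.9458465576172 158.0010273626047 133
deck (439.83026123046875, 371.7493591308594) 86.58540344238281
[-111. -110. -110. -109. -108. -107. -107. -106. -106. -105. -104. -103.
  -21.  -21.  -20.  -19.  -19.  -18.  -18.  -17.  -16.  -16.  -15.  -15.
   69.   69.   70.   70.   71.   71.   72.   72.   73.   73.   74.   74.
   75.   75.   76.   76.  159.  159.  160.  161.  161.  162.  162.  163.
  164.  164.  165.  165.  166.  168.]
lever [430.5 441.  168.8] [449.3 508.2 184.7]
obst 208
[[350.3 489.2 299.8]
 [348.4 486.6 302.2]
 [345.6 484.8 304.1]
 [349.3 484.6 300.4]
 [351.3 484.7 293.8]
 [344.1 481.9 303.1]
 [347.  481.3 302. ]
 [348.5 480.9 299.1]
 [339.  479.  301.3]
 [342.3 478.5 299.1]
 [345.8 478.3 294.5]]
```

```bash
python3 -c "
import cv2
a=cv2.imread('pics/w1.png')[95:245,205:365]
cv2.imwrite('pics/w1c.png',cv2.resize(a,(640,600),interpolation=cv2.INTER_CUBIC))"
```

```text
(no output)
```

View pics/w1c.png

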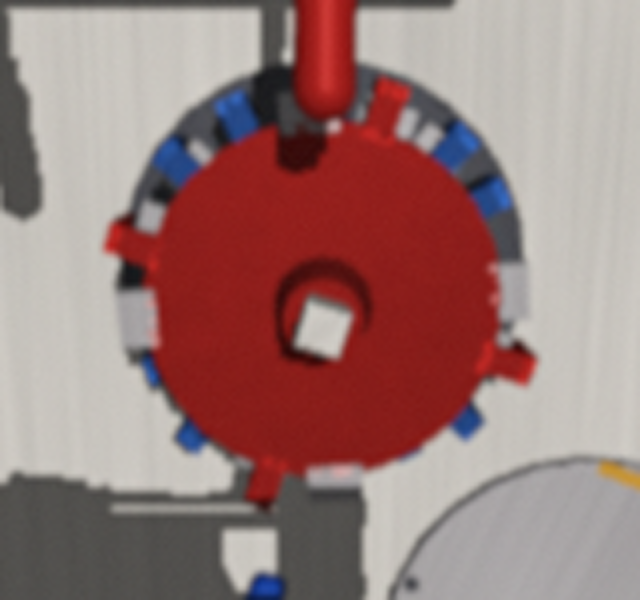

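```bash
cat >> h.py <<'E'
def F(t=''): print(t,'t',round(get_clock(),1),'pos',np.round(get_tool_pos(),1),'F',np.round(get_force(),1),'w',round(float(get_gripper_width()),1))
def lin(x,y,z,yaw=None,vel=150): move_linear([float(x),float(y),float(z)],vel=vel,orientation=None if yaw is None else quat(np.deg2rad(yaw)))
E
python3 - <<'E'
from h import *
np.set_printoptions(precision=1,suppress=True)
for n in ('top','scene'):
    d=np.load(n+'0.npz');W,px=d['W'],d['px']
    hsv=cv2.cvtColor(px,cv2.COLOR_RGB2HSV)
    red=((hsv[...,0]<8)|(hsv[...,0]>172))&(hsv[...,1]>120)
    R=W[red&(W[...,2]<12)&(W[...,1]<-250)&(W[...,1]>-520)&(W[...,0]>350)&(W[...,0]<620)]
    c=np.median(R[:,:2],0); print(n,'mat',cv2.minEnclosingCircle(R[:,:2].astype(np.float32)),circ(R),c)
command_gripper(50)
lin(440,370,300,72,150); F()
lin(440,370,139,None,100); F('down')
command_gripper(5,40); F('grip')
lin(440,370.3,140,None,20); F('up1')
E
```

```text
top mat ((469.87005615234375, -376.5672912597656), 97.20695495605469) (array([ 469.1, -377.1]), np.float64(86.96939902252686)) [ 464.9 -375.7]
scene mat ((466.89495849609375, -376.384765625), 100.54930877685547) (array([ 469.2, -378.1]), np.float64(88.23634433196214)) [ 487.1 -376.2]
 t 4.8 pos [440.4 370.5 301. ] F [ 0.2 -0.3 -0.4] w 50.0
down t 6.6 pos [440.3 370.3 139.6] F [ 0.9  0.6 -0.1] w 50.2
grip t 7.2 pos [440. 370. 139.] F [-0.2  0.5  0.2] w 15.7
up1 t 7.5 pos [439.7 370.  139.5] F [ 0.5  0.9 -2.7] w 15.8
```

```bash
cat >> h.py <<'E'
def twist(x,y,z,a,b,n=7):
    for i in range(1,n+1):
        move_pose([x,y,z],quat(np.deg2rad(a+(b-a)*i/n)))
        f=get_force(); m=get_moment(); print(round(a+(b-a)*i/n),np.round(f,1),np.round(m,2))
        if np.linalg.norm(f)>30: print('STOP');return False
    return True
E
python3 - <<'E'
from h import *
if twist(440,370.3,140,72,114):
    F()
    for z in (145,155,170):
        lin(440,370.3,z,None,40); F()
E
```

```text
78 [ 1.1  0.5 -2.5] [-0.13  0.1  -0.04]
84 [-0.8 -0.5 -3. ] [-0.05  0.05 -0.02]
90 [ 0.2 -0.5 -2.9] [-0.11  0.03  0.02]
96 [ 0.2  0.5 -2.9] [-0.11  0.03 -0.02]
102 [ 0.3  0.9 -3.2] [-0.01  0.03  0.  ]
108 [ 1.2  1.1 -3.3] [-0.1   0.04 -0.  ]
114 [-0.3  0.5 -2.7] [-0.06  0.07  0.03]
 t 9.2 pos [440.  370.3 140. ] F [-0.3  0.5 -2.7] w 15.5
 t 9.5 pos [440.3 370.6 145.6] F [-0.6 -0.8 -3. ] w 15.7
 t 9.9 pos [440.3 370.5 155.5] F [ 0.4  0.3 -2.6] w 15.5
 t 10.4 pos [440.1 370.4 170.3] F [-0.2  0.5 -3.1] w 15.7
```

```bash
python3 - <<'E'
from h import *
lin(440,370.3,204,None,80); F()
lin(440,280,235,None,120)
lin(469,-377,235,None,300); F('over mat')
lin(469,-377,95,None,150); lin(469,-377,79,None,30); F('low')
lin(469,-377,77.5,None,10); F('set')
command_gripper(50); F('rel')
lin(469,-377,200,None,200)
lin(440,320,300,90,300); lin(440,340,330,None,200)
s=snap('wrist','w2.png'); np.savez('w2.npz',W=cloud(s),px=s['pixels'])
t=snap('top','top2.png'); np.savez('top2.npz',W=cloud(t),px=t['pixels']);F()
W=cloud(s); near=np.hypot(W[...,0]-440,W[...,1]-370)<40
B=W[near&(W[...,2]>122)&(W[...,2]<145)]; print('block',rect(B),np.rad2deg(rect(B)[3]),B[:,2].mean(),len(B))
a=cv2.imread('pics/w2.png'); b=cv2.imread('pics/top2.png')[120:330,90:]
cv2.imwrite('pics/c2.png',np.vstack([a[:300,:470],b[:,:470]]))
E
```

```text
t 11.0 pos [440.2 370.4 204.5] F [-0.2  0.3 -3.4] w 15.8
over mat t 14.3 pos [ 469.4 -375.6  235. ] F [-1.2  0.4 -3.1] w 15.3
low t 16.1 pos [ 469.  -377.    78.9] F [-0.1  0.6 -2.5] w 15.6
set t 16.4 pos [ 469.  -377.1   77.6] F [ 0.5  0.2 -2.7] w 15.5
rel t 17.1 pos [ 469.  -377.    77.5] F [-0.  -0.   0.4] w 50.3
 t 20.8 pos [440.  338.9 329.3] F [ 0.   0.2 -0.3] w 50.3
block (array([440.19985962, 370.48242188]), 16.139652252197266, 16.010839462280273, np.float64(0.8365929745593959)) 47.933246612548835 129.899468244909 198
```

View pics/c2.png

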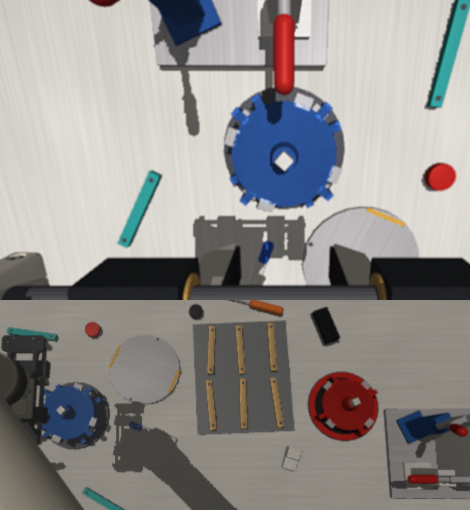

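Red stands on the mat, seen at about (345,405) in the composite. The blue block in the nest reads (440.2, 370.5) with yaw 48 deg, so I twist it next.

```bash
python3 - <<'E'
from h import *
np.set_printoptions(precision=2,suppress=True)
for n in ('top0','scene0','top2','w2'):
    d=np.load(n+'.npz');W,px=d['W'],d['px']
    if n=='w2': W=W.copy(); W[300:]=np.nan
    hsv=cv2.cvtColor(px,cv2.COLOR_RGB2HSV)
    r=np.hypot(W[...,0]-571,W[...,1]-180.5)
    P=W[(r<120)&(W[...,2]>8)&(W[...,2]<18)&(hsv[...,1]<60)]
    print(n,'plate',cv2.minEnclosingCircle(P[:,:2].astype(np.float32)),P[:,2].mean(),len(P))
    m=(hsv[...,0]>10)&(hsv[...,0]<30)&(hsv[...,1]>120)&(r<110)&(r>75)&(abs(W[...,2]-12)<6)
    Y=W[m]; lab=Y[:,1]>180
    for k in (lab,~lab):
        if k.sum()>10: print('  strip',rect(Y[k]))
    B=W[(np.hypot(W[...,0]-469,W[...,1]+377)<40)&(W[...,2]>85)&(W[...,2]<110)]
    if len(B)>20: print('  redblock',rect(B),B[:,2].max())
command_gripper(50)
lin(440,370.3,300,48,150)
lin(440.1,370.4,111.5,None,100); F('down')
command_gripper(5,40); F('grip')
lin(440.1,370.4,112.5,None,20); F('up1')
if twist(440.1,370.4,112.5,48,86):
    for z in (117,127,142):
        lin(440.1,370.4,z,None,40); F()
E
```

```text
top0 plate ((571.6927490234375, 180.93922424316406), 99.96452331542969) 12.220185425122958 3581
  strip (array([605.23, 265.29]), 65.6185302734375, 5.363382339477539, np.float64(-0.40866912664954747))
  strip (array([536.91,  95.63]), 65.901123046875, 6.042848587036133, np.float64(-0.3724033973473393))
scene0 plate ((570.62744140625, 181.04798889160156), 100.90887451171875) 12.008964539826742 4009
  strip (array([606.22, 263.95]), 68.21627044677734, 6.855633735656738, np.float64(-0.38802842977894336))
  strip (array([534.21,  94.9 ]), 68.04833221435547, 7.452147483825684, np.float64(-0.395701263195571))
top2 plate ((571.802734375, 180.74990844726562), 100.00586700439453) 12.259448153676104 3564
  strip (array([605.81, 266.01]), 66.0414810180664, 6.676799297332764, np.float64(-0.41739643869979126))
  strip (array([536.94,  95.76]), 65.78701782226562, 5.566852569580078, np.float64(-0.38917651852487634))
  redblock (array([ 469.31, -376.31]), 17.533185958862305, 15.736112594604492, np.float64(-1.1281164692066512)) 100.91097023018688
w2 plate ((571.1262817382812, 180.4641876220703), 99.55372619628906) 11.561059088470197 4586
  strip (array([606.7 , 264.78]), 67.87359619140625, 5.647745609283447, np.float64(-0.3923978781794357))
down t 23.9 pos [440.4 370.7 112.1] F [0.  0.5 0.7] w 49.7
grip t 24.6 pos [440.1 370.4 111.5] F [-0.1 -0.7 -0.3] w 15.8
up1 t 24.8 pos [439.9 370.1 112.2] F [ 0.4  0.1 -2.5] w 15.9
53 [ 0.2  0.5 -2.2] [-0.07  0.12 -0.  ]
59 [ 0.3  0.9 -3. ] [-0.09  0.12  0.04]
64 [-0.9 -0.7 -2.3] [-0.13  0.09  0.02]
70 [ 0.1 -0.4 -3. ] [-0.13  0.12 -0.01]
75 [ 0.6 -0.3 -1.7] [-0.11  0.04  0.04]
81 [-0.1  0.8 -2. ] [-0.11  0.08  0.02]
86 [-0.2  0.2 -2.5] [-0.13  0.1  -0.02]
 t 26.8 pos [440.4 370.7 117.5] F [ 0.5  0.6 -2.8] w 15.5
 t 27.2 pos [440.4 370.6 127.5] F [ 0.7  1.2 -2.5] w 15.5
 t 27.8 pos [440.2 370.5 142.3] F [ 0.6 -1.2 -3.2] w 15.6
```

```bash
cat >> h.py <<'E'
C=np.array([571.3,180.8]); A=-22.5
def find():
    r=[]
    for n in ('top','scene'):
        s=snap(n); o=[x for x in slats(cloud(s),s['pixels'],8,24,(390,730,-260,70)) if abs(x[1]-140)<9 and x[2]<25]
        r.append(o)
    return r
E
python3 - <<'E'
from h import *
lin(440.1,370.4,176,None,80); F()
lin(470,300,200,None,120)
lin(C[0],C[1],160,None,200); F('over')
lin(C[0],C[1],90,None,100); lin(C[0],C[1],85.3,None,20); F('set')
command_gripper(50); F('rel')
lin(C[0],C[1],250,None,200)
lin(550,-80,250,180,300); sleep(.2)
s=snap('top','top3.png'); W=cloud(s)
B=W[(np.hypot(*(W[...,:2]-C).transpose(2,0,1))<40)&(W[...,2]>95)&(W[...,2]<115)]; print('blueblock',rect(B),B[:,2].max(),len(B))
s2=snap('scene','scene3.png'); W=cloud(s2)
B=W[(np.hypot(*(W[...,:2]-C).transpose(2,0,1))<40)&(W[...,2]>95)&(W[...,2]<115)]; print('blueblock',rect(B),B[:,2].max(),len(B))
for o in find():
    print('--'); 
    for x in o: print(np.round(x[0],1),np.round(x[1:5],2))
F()
E
```

```text
t 28.3 pos [440.3 370.5 176.5] F [ 0.3 -0.5 -2.7] w 15.6
over t 30.1 pos [570.4 182.8 160.1] F [-0.2  0.4 -1.9] w 15.8
set t 31.4 pos [571.7 180.9  85.7] F [ 0.6  0.2 -1.6] w 15.7
rel t 32.1 pos [571.3 180.8  85.3] F [-0.5 -0.7  0.1] w 50.0
blueblock (array([571.1895752 , 180.84729004]), 14.602291107177734, 14.377674102783203, np.float64(-1.5672475158798518)) 108.09561506102057 40
blueblock (array([571.08300781, 181.498703  ]), 16.77495002746582, 14.823829650878906, np.float64(-0.07315090987397)) 108.46231393630683 53
--
[473.9 -96.4] [1.3942e+02 1.8540e+01 1.0000e-02 1.5800e+01]
[ 476.9 -183.3] [136.35   6.89   0.14  15.14]
[469.4  -6.6] [1.3827e+02 1.8160e+01 9.0000e-02 1.5800e+01]
--
[474.4 -97.1] [1.4107e+02 1.8950e+01 1.0000e-02 1.5690e+01]
[470.   -7.1] [1.4102e+02 1.7510e+01 9.0000e-02 1.5960e+01]
[ 477.2 -192.6] [1.4357e+02 1.8140e+01 1.3000e-01 1.5580e+01]
[628.3 -91.7] [1.4189e+02 1.9670e+01 6.0000e-02 1.5890e+01]
[627.6  -9.2] [ 1.4166e+02  1.9540e+01 -4.0000e-02  1.5950e+01]
[ 636.7 -183. ] [1.402e+02 1.882e+01 4.000e-02 1.598e+01]
 t 35.3 pos [550.  -79.8 250. ] F [-0.4  0.2  0.2] w 49.7
```

View pics/top3.png

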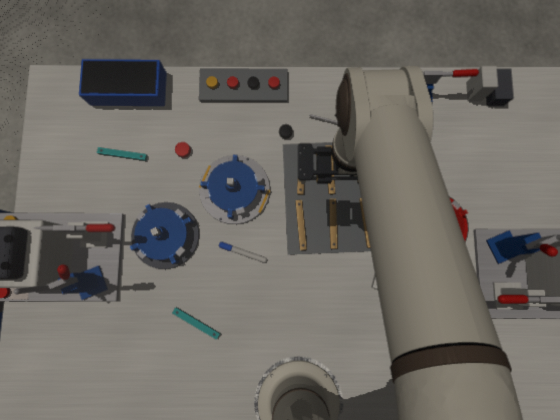

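The top view shows blue standing on the plate (block at 230,183). The scene camera sees all six slats, so I place the first two.

```bash
cat >> h.py <<'E'
def pick(ref, pyaw):
    o=find(); c=[x for x in o[1] if np.linalg.norm(x[0]-ref)<60] or [x for x in o[0] if np.linalg.norm(x[0]-ref)<60 and abs(x[2]-19)<4]
    if not c: print('no slat near',ref,o); return False
    x=min(c,key=lambda x:np.linalg.norm(x[0]-ref)); p=x[0]+[0.2,.6]
    T=[y for y in o[0] if np.linalg.norm(y[0]-x[0])<8 and abs(y[2]-20)<3]
    if T: p=(x[0]+T[0][0])/2
    yaw=np.rad2deg(x[3]); k=round((pyaw-yaw)/180); 
    yaw=yaw+180*k
    if yaw<-30: yaw+=180
    print('slat',p.round(1),round(yaw,1))
    command_gripper(40)
    move_pose([*map(float,p),120.],quat(np.deg2rad(yaw)))
    lin(*p,30,None,150); lin(*p,4.3,None,50); F('at')
    command_gripper(5,30); F('grip')
    if get_gripper_width()<15: return False
    lin(*p,150,None,200)
    return True
def place(layer, side):
    """layer 0..2, side +-1"""
    d=np.deg2rad(A if layer!=1 else A+90); ax=np.array([np.cos(d),np.sin(d)]); n=np.array([-ax[1],ax[0]])
    p=C+51*side*n; yaw=(A+180) if layer!=1 else A+90
    z=12+41+14*layer+2.5
    lin(*p,170,yaw,250); lin(*p,z+15,None,150); lin(*p,z,None,30); F('placed'); 
    command_gripper(27); F('open'); lin(*p,z+25,None,60); lin(*p,170,None,250)
E
python3 - <<'E'
from h import *
for ref,side in (((470,-7.5),-1),((627,-9),1)):
    if not pick(ref,157): break
    place(0,side)
lin(600,60,260,157,300)
lin(480,-100,260,157,300)
snap('scene','s4.png'); s=snap('top','top4.png'); W=cloud(s)
for x in slats(W,s['pixels'],55,75,(440,700,50,310)): print(x)
F()
a=cv2.imread('pics/s4.png')[180:330,270:430]; b=cv2.imread('pics/top4.png')[120:270,150:310]
cv2.imwrite('pics/c4.png',cv2.resize(np.hstack([a,b]),None,fx=2.4,fy=2.4,interpolation=cv2.INTER_CUBIC))
E
```

```text
slat [469.5  -6.9] 185.4
at t 37.9 pos [469.4  -6.8   4.1] F [-1.1 -0.2  0.2] w 40.1
grip t 38.4 pos [469.7  -7.    4.5] F [ 0.1 -0.3  1.6] w 17.7
placed t 41.6 pos [551.6 133.6  55.5] F [-2.  -0.5  3.3] w 17.8
open t 42.0 pos [551.8 133.7  55.4] F [-0.6  0.3  1. ] w 26.8
slat [627.9  -8.2] 177.7
at t 45.8 pos [627.8  -8.1   4.1] F [ 0.6 -0.4 -1.1] w 40.2
grip t 46.3 pos [628.1  -8.2   4.6] F [1.1 0.4 0.9] w 17.9
placed t 49.7 pos [590.6 227.8  55.5] F [-0.9 -1.4  3.5] w 17.6
open t 50.1 pos [590.8 227.9  55.4] F [1.  0.7 0. ] w 27.1
(array([589.59552002, 228.48490906]), 139.85006713867188, 19.117164611816406, np.float64(-0.387754656818883), np.float64(66.32936901048396), 369)
(array([551.47644043, 134.59519958]), 139.4204864501953, 17.928707122802734, np.float64(-0.3874989933542352), np.float64(66.40840939220017), 352)
 t 52.9 pos [481.2 -97.4 259.9] F [-0.1 -0.1 -0.3] w 27.2
```

View pics/c4.png

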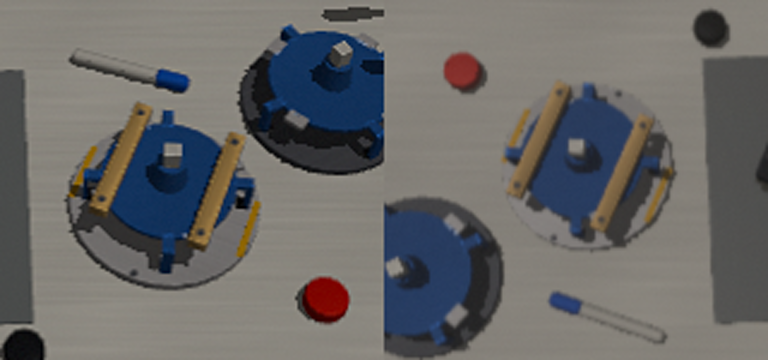

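Both first-layer slats lie level and parallel to the strips on either side of the hub. The remaining four follow.

```bash
python3 - <<'E'
from h import *
lin(600,60,260,157,300)
for ref,layer,side in (((474,-97),1,-1),((628.5,-91),1,1),((477.5,-192),2,-1),((636.7,-182.5),2,1)):
    if not pick(ref,67 if layer==1 else 157): break
    place(layer,side)
lin(600,60,260,157,300)
lin(480,-100,260,157,300)
snap('scene','s5.png'); s=snap('top','top5.png'); W=cloud(s)
for x in slats(W,s['pixels'],55,110,(440,700,50,310)): print(x)
print(find());F()
a=cv2.imread('pics/s5.png')[180:330,270:430]; b=cv2.imread('pics/top5.png')[120:270,150:310]
cv2.imwrite('pics/c5.png',cv2.resize(np.hstack([a,b]),None,fx=2.4,fy=2.4,interpolation=cv2.INTER_CUBIC))
E
```

```text
slat [474.  -96.1] 0.8
at t 57.7 pos [473.8 -96.1   4.1] F [-0.2  0.7 -0.3] w 40.1
grip t 58.2 pos [474.2 -96.2   4.5] F [-0.6  0.4  1.6] w 17.6
placed t 61.7 pos [618.4 161.3  69.5] F [-0.4 -0.7 -0.4] w 17.8
open t 62.2 pos [618.5 161.3  69.5] F [ 0.6 -0.6  0.9] w 27.0
slat [628.5 -90.9] 3.3
at t 66.2 pos [628.4 -91.    4.1] F [-0.3  0.1  0.6] w 40.1
grip t 66.7 pos [628.7 -91.    4.6] F [-0.6 -0.4  2.3] w 17.9
placed t 70.3 pos [524.1 200.3  69.5] F [-0.2 -0.   0.5] w 17.4
open t 70.7 pos [524.2 200.4  69.6] F [ 0.5 -0.1  0.2] w 27.2
slat [ 477.6 -191.5] 187.3
at t 76.0 pos [ 477.5 -191.4    4.1] F [-0.6  0.8  0. ] w 40.1
grip t 76.5 pos [ 477.8 -191.6    4.5] F [-1.2  0.3  1.9] w 17.6
placed t 80.2 pos [551.7 133.8  83.4] F [-0.3  0.2 -0.7] w 17.6
open t 80.6 pos [551.9 133.7  83.6] F [-0.4  0.7  0.1] w 27.1
slat [ 636.7 -182. ] 182.9
at t 84.8 pos [ 636.6 -181.9    4.1] F [0.  0.1 1.3] w 40.0
grip t 85.3 pos [ 636.8 -182.     4.6] F [0.1 0.9 1.2] w 17.6
placed t 89.2 pos [591.6 228.7  84.4] F [-0.6  0.6  5. ] w 17.6
open t 89.7 pos [590.6 227.8  83.2] F [-0.2  0.2 -0.5] w 27.1
(array([570.40270996, 179.97528076]), 140.90528869628906, 138.0704803466797, np.float64(-0.3911252866525423), np.float64(81.75826059890582), 1365)
[[(array([514.58447266,  62.01237869]), 139.3253631591797, 14.771466255187988, np.float64(-0.023746075859691018), np.float64(14.089961647421736), 212)], [(array([514.77380371,  65.27642822]), 141.46923828125, 17.293476104736328, np.float64(-0.08240486202977682), np.float64(13.941955579309306), 231)]]
 t 92.4 pos [480.9 -97.9 259.8] F [ 0.1  1.1 -0.3] w 27.3
```

View pics/c5.png

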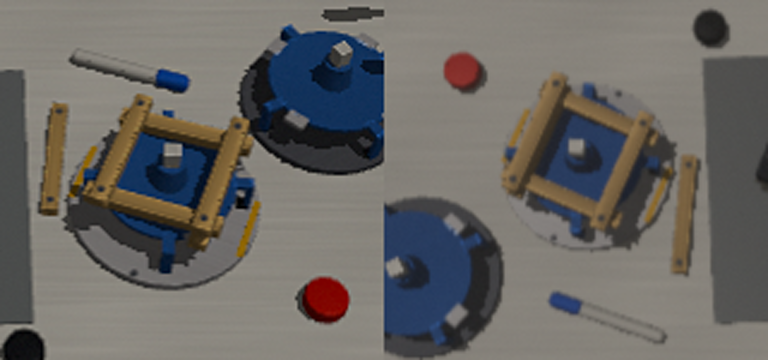

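The final check shows one slat lying on the table beside the plate, at about (515,64) in world xy. I check the tower's heights to see which one went missing.

```bash
python3 - <<'E'
from h import *
np.set_printoptions(precision=1,suppress=True)
for n in ('top','scene'):
    s=snap(n); W=cloud(s);d=np.deg2rad(A);R=np.array([[np.cos(d),np.sin(d)],[-np.sin(d),np.cos(d)]])
    L=(W[...,:2]-C)@R.T; hsv=cv2.cvtColor(s['pixels'],cv2.COLOR_RGB2HSV)
    wood=(hsv[...,0]>10)&(hsv[...,0]<28)&(hsv[...,1]>60)&(W[...,2]>50)&(W[...,2]<120)
    for ax,nm in ((0,'across, x='),(1,'along, y=')):
        for sd in (-51,51):
            row=[]
            for t in (-60,-35,-15,0,15,35,60):
                m=wood&(abs(L[...,ax]-sd)<7)&(abs(L[...,1-ax]-t)<7)
                row.append(np.median(W[...,2][m]) if m.sum()>3 else np.nan)
            print(n,nm,sd,np.array(row))
    B=W[(np.hypot(*(W[...,:2]-C).transpose(2,0,1))<20)&(W[...,2]>100)&(W[...,2]<112)]; print(rect(B)[0],np.median(B[:,2]))
s=snap('scene'); 
cv2.imwrite('pics/c6.png',cv2.cvtColor(cv2.resize(s['pixels'][215:300,285:390],None,fx=7,fy=7,interpolation=cv2.INTER_CUBIC),cv2.COLOR_RGB2BGR))
E
```

```text
top across, x= -51 [68.7 69.8 73.7 75.2 78.  79.6 94.8]
top across, x= 51 [68.9 71.1 73.4 76.  77.2 80.1 96.3]
top along, y= -51 [81.9 83.  81.8 82.2 83.  83.  83. ]
top along, y= 51 [95.5 95.9 95.3 96.  95.6 95.4 96.6]
[571.3 181.4] 104.76658507097574
scene across, x= -51 [80.2 70.1 72.5 74.9 76.9 79.  93.8]
scene across, x= 51 [81.4 70.1 73.6 75.4 77.4 79.2 94.1]
scene along, y= -51 [82.7 82.7 82.2 82.8 83.3 83.4 82.6]
scene along, y= 51 [96.8 96.7 96.3 96.5 96.4 96.5 94.1]
[570.5 181.5] 104.49052555097995
```

View pics/c6.png

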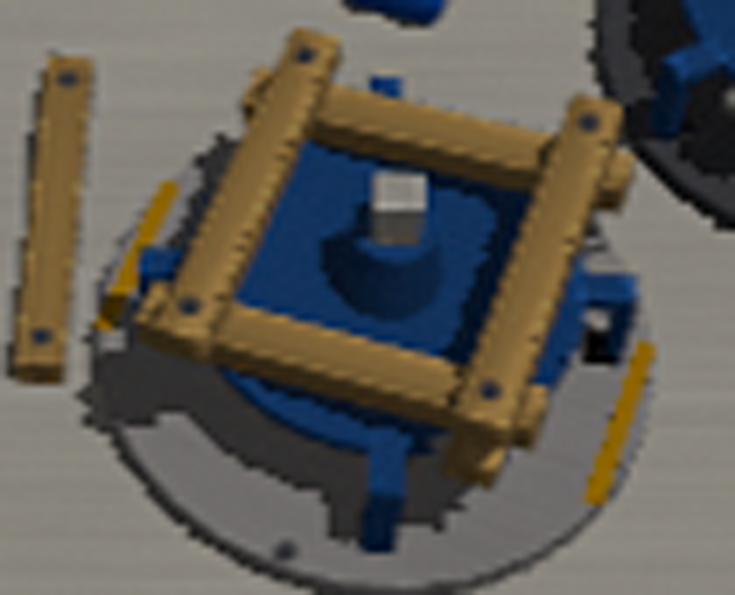

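The layer-1 slat on the near (−y) side was knocked out onto the table. The second layer is therefore tilted and the third-layer slat above it sits about 13 mm low. I take the top four slats off, park them on the sheet and rebuild.

```bash
cat >> h.py <<'E'
d_=np.deg2rad(A); R_=np.array([[np.cos(d_),np.sin(d_)],[-np.sin(d_),np.cos(d_)]])  # world->plate
def unstack(lx,ly,yaw,z,park):
    p=C+R_.T@np.array([lx,ly])
    command_gripper(30)
    lin(*p,130,yaw,300); lin(*p,z,None,120); command_gripper(5,30); F('u-grip')
    lin(*p,z+8,None,40); lin(*p,140,None,250)
    lin(*park,60,180,300); lin(*park,6.5,None,100); F('park'); command_gripper(40); lin(*park,70,None,300)
E
python3 - <<'E'
from h import *
np.set_printoptions(precision=1,suppress=True)
s=snap('top'); W=cloud(s); L=(W[...,:2]-C)@R_.T; hsv=cv2.cvtColor(s['pixels'],cv2.COLOR_RGB2HSV)
wood=(hsv[...,0]>10)&(hsv[...,0]<28)&(hsv[...,1]>60)&(W[...,2]>50)&(W[...,2]<120)
c=[]
for ax in (0,1):
    for sd in (-1,1):
        m=wood&(abs(L[...,1-ax])<30)&(L[...,ax]*sd>25)&(L[...,ax]*sd<75)
        v=L[...,ax][m]; c.append((v.min()+v.max())/2); print(ax,sd,v.min(),v.max())
lin(600,60,200,157,300)
unstack(0,c[2],157.5,70.5,(485,-8))
unstack(0,c[3],157.5,83.5,(640,-8))
s=snap('top'); W=cloud(s); L=(W[...,:2]-C)@R_.T; hsv=cv2.cvtColor(s['pixels'],cv2.COLOR_RGB2HSV)
wood=(hsv[...,0]>10)&(hsv[...,0]<28)&(hsv[...,1]>60)&(W[...,2]>50)&(W[...,2]<120)
for sd in (-1,1):
    m=wood&(abs(L[...,1])<30)&(L[...,0]*sd>25)&(L[...,0]*sd<75)
    v=L[...,0][m]; print(sd,v.min(),v.max(),W[...,2][m].min(),W[...,2][m].max())
    if len(v)>40: c[(sd+1)//2]=(v.min()+v.max())/2
unstack(c[1],0,67.5,63,(485,-65))
unstack(c[0],0,67.5,63,(640,-65))
lin(500,-200,220,180,300)
for o in find():
    print('--')
    for x in o: print(np.round(x[0],1),np.round(x[1:5],2))
s=snap('scene','s7.png')
a=cv2.imread('pics/s7.png')[180:330,160:430]; cv2.imwrite('pics/c7.png',cv2.resize(a,None,fx=2.6,fy=2.6,interpolation=cv2.INTER_CUBIC))
F()
E
```

```text
0 -1 -60.450375581843495 -43.256308742937556
0 1 41.18184973953553 58.95378262758664
1 -1 -60.20833705636527 -43.79079582710769
1 1 41.95137364446725 60.932144097197785
u-grip t 95.3 pos [552.3 133.   71.4] F [ 0.4 -0.1  3.9] w 17.9
park t 97.5 pos [485.4  -7.5   6.7] F [-0.  -0.  -0.5] w 17.7
u-grip t 100.8 pos [591.8 228.7  84.5] F [ 0.7 -0.1  2. ] w 17.8
park t 103.2 pos [639.7  -7.9   5.9] F [ 0.4  0.1 -0.3] w 17.5
-1 -60.43094359400057 -43.10210500812923 51.58492088706021 84.31195953410486
1 41.531423704066455 58.232098566990565 60.987531375269555 82.15164096731712
u-grip t 107.8 pos [617.6 161.9  63.4] F [-0.2 -0.   1.7] w 18.0
park t 111.4 pos [485.2 -64.8   6.6] F [-0.   0.5 -0.4] w 18.0
u-grip t 116.0 pos [524.2 200.9  63.8] F [-0.5  0.1  3.5] w 17.5
park t 119.5 pos [639.4 -64.8   5.3] F [-0.7  0.6 -0.1] w 17.4
--
[640.8 -62.6] [139.4  17.7  -0.   15.7]
[639.1  -6.1] [137.1  17.1   0.   15.8]
[514.2  62. ] [139.1  14.8  -0.   13.9]
[483.6  -5.5] [137.8  16.6  -0.   16.1]
[486.8 -63.7] [137.9  17.7  -0.   16. ]
--
[487.9 -63.9] [140.1  17.9  -0.   16.1]
[485.3  -6.7] [139.8  18.   -0.   15.9]
[514.5  65.4] [140.4  17.3  -0.1  14. ]
[640.3 -64.8] [140.4  19.5  -0.   16.1]
[640.3  -7.3] [139.9  17.9   0.   16. ]
 t 121.6 pos [ 500.2 -198.2  218.6] F [-1.  -0.6  0. ] w 40.1
```

View pics/c7.png

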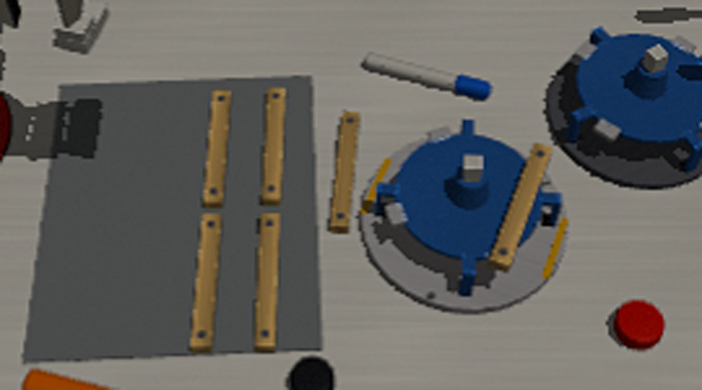

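```bash
cat >> h.py <<'E'
E
python3 - <<'E'
from h import *
o=find(); x=[v for v in o[1] if np.linalg.norm(v[0]-[514,65])<15][0]
yaw=180+np.rad2deg(x[3]); t=np.deg2rad(yaw); ax=np.array([np.cos(t),np.sin(t)])
off=26; p=x[0]+[-.3,-.7]+off*ax; print(yaw,p)
command_gripper(32)
lin(*p,100,yaw,300); lin(*p,2.8,None,100); F('at'); command_gripper(5,40); F('grip')
assert get_gripper_width()>15
lin(*p,20,None,60); lin(*p,140,None,250)
y2=np.deg2rad(157.5); q=C+R_.T@np.array([0,-51])+off*np.array([np.cos(y2),np.sin(y2)])
lin(*q,140,157.5,300); lin(*q,70,None,150); lin(*q,56,None,30); F('placed'); command_gripper(27); lin(*q,80,None,80); lin(*q,170,None,300)
lin(500,-150,220,180,300)
s=snap('top','top8.png')
for v in slats(cloud(s),s['pixels'],58,75,(440,700,50,310)): print(np.round(v[0],1),np.round(R_@(v[0]-C),1),np.round(v[1:5],3))
F()
E
```

```text
175.53726959228516 [489.08559057  66.33033897]
at t 124.4 pos [489.6  66.5   3.3] F [ 0.2  0.7 -0.4] w 31.9
grip t 124.8 pos [489.6  66.3   3.3] F [-0.2 -0.3  4.3] w 17.7
placed t 127.6 pos [527.8 143.5  56.3] F [-0.8 -0.6  4.6] w 17.5
[589.4 228.8] [-1.7 51.3] [138.988  18.902  -0.393  66.569]
[550.6 134.5] [ -1.4 -50.7] [138.564  17.669  -0.391  66.843]
 t 130.1 pos [ 499.8 -148.   219.2] F [-0.3  0.4  0.9] w 26.9
```

```bash
cat >> h.py <<'E'
def top_heights():
    r={}
    for n in ('top','scene'):
        s=snap(n); W=cloud(s); L=(W[...,:2]-C)@R_.T; hsv=cv2.cvtColor(s['pixels'],cv2.COLOR_RGB2HSV)
        wood=(hsv[...,0]>10)&(hsv[...,0]<28)&(hsv[...,1]>60)&(W[...,2]>50)&(W[...,2]<120)
        for ax in (0,1):
            for sd in (-51,51):
                for t in (-15,15):
                    m=wood&(abs(L[...,ax]-sd)<7)&(abs(L[...,1-ax]-t)<10)
                    r.setdefault(('xy'[ax],sd),[]).append(round(float(np.median(W[...,2][m])),1) if m.sum()>3 else None)
    return r
E
python3 - <<'E'
from h import *
for ref,layer,side in (((486,-6),1,-1),((487,-64),1,1),((640,-7),2,-1),((640,-64),2,1)):
    if not pick(ref,67 if layer==1 else 157): break
    place(layer,side)
    h=top_heights(); print(h)
    exp={('y',-51):[67],('y',51):[67]}
    if layer==2: exp={('x',-51):[81],('x',51):[81]}
    if any(v is not None and abs(v-e[0])>5 for k,e in exp.items() for v in h[k]) and layer<2: print('CHECK'); break
lin(600,60,200,157,300); lin(480,-100,260,157,300)
print(top_heights()); F()
s=snap('scene','s9.png'); t=snap('top','top9.png')
a=cv2.imread('pics/s9.png')[180:330,270:430]; b=cv2.imread('pics/top9.png')[120:270,150:310]
cv2.imwrite('pics/c9.png',cv2.resize(np.hstack([a,b]),None,fx=2.4,fy=2.4,interpolation=cv2.INTER_CUBIC))
E
```

```text
slat [485.   -6.3] -0.4
at t 134.2 pos [484.9  -6.5   4.2] F [-0.4  0.6 -0.2] w 40.0
grip t 134.7 pos [485.1  -6.3   4.4] F [-1.  -1.1  2. ] w 18.0
placed t 138.3 pos [618.2 161.5  69.5] F [-2.1  0.3  1.9] w 17.5
open t 138.7 pos [618.5 161.2  69.4] F [-0.2 -0.3  0.4] w 26.8
{('x', -51): [None, None, None, None], ('x', 51): [81.7, None, 80.7, 80.7], ('y', -51): [67.8, 67.0, None, None], ('y', 51): [68.0, None, 67.0, 67.0]}
slat [487.1 -63.8] 0.1
at t 142.8 pos [486.9 -64.1   4.2] F [-0.1 -0.2  0.5] w 39.9
grip t 143.3 pos [487.2 -63.9   4.5] F [ 0.9 -0.4  1.8] w 18.3
placed t 146.9 pos [523.9 200.5  69.5] F [-1.3 -0.6  2.4] w 17.9
open t 147.3 pos [524.2 200.2  69.5] F [ 0.1 -0.3  0.1] w 26.8
{('x', -51): [80.7, None, 79.5, 79.9], ('x', 51): [80.5, 81.1, 81.0, 80.5], ('y', -51): [67.7, 67.5, 67.2, 66.9], ('y', 51): [None, None, 67.4, 66.8]}
slat [639.3  -6.6] 180.1
at t 152.2 pos [639.2  -6.8   4.1] F [ 0.6 -0.2 -0.4] w 40.1
grip t 152.7 pos [639.5  -6.6   4.6] F [-0.1 -0.2  1.4] w 17.3
placed t 155.7 pos [551.5 133.9  83.5] F [-1.3 -0.4  1.2] w 17.8
open t 156.1 pos [551.9 133.6  83.4] F [ 0.6 -0.6 -0.5] w 27.3
{('x', -51): [None, None, 80.1, 80.2], ('x', 51): [None, None, 79.6, 80.3], ('y', -51): [93.3, None, 94.5, 94.7], ('y', 51): [None, None, 66.7, 67.0]}
slat [640.4 -63.5] 179.2
at t 160.1 pos [640.2 -63.7   4.1] F [0.8 0.6 0.3] w 39.9
grip t 160.6 pos [640.6 -63.6   4.6] F [-0.3  0.1  2.4] w 17.9
placed t 164.0 pos [590.6 228.1  83.5] F [-1.8 -0.4  2.7] w 18.0
open t 164.5 pos [590.9 227.9  83.4] F [-0.3 -0.   0.1] w 27.0
{('x', -51): [80.1, 80.3, 79.9, 80.4], ('x', 51): [80.4, None, 80.5, 81.1], ('y', -51): [94.6, 94.1, 94.9, 95.2], ('y', 51): [93.8, None, 95.1, 94.9]}
{('x', -51): [81.6, 80.6, 81.2, 80.4], ('x', 51): [81.1, 81.2, 81.2, 80.6], ('y', -51): [94.5, 94.7, 94.4, 95.2], ('y', 51): [94.8, 94.7, 94.4, 94.9]}
 t 167.2 pos [480.9 -97.6 259.3] F [ 0.5 -0.  -0.8] w 26.9
```

View pics/c9.png

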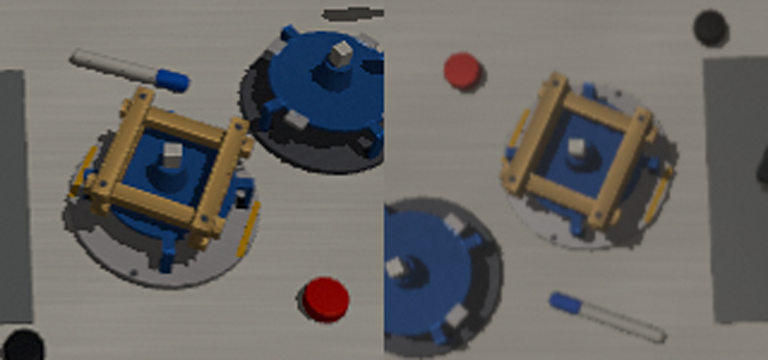

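The tower now has three level layers, with slat tops at about 67, 81 and 95 mm, and nothing lies loose beside it. Handing in.

```bash
python3 - <<'E'
from h import *
for n in ('top','scene'):
    s=snap(n);W=cloud(s)
    for c in (C,np.array([469,-377])):
        B=W[(np.hypot(*(W[...,:2]-c).transpose(2,0,1))<22)&(W[...,2]>(99 if c is C else 90))&(W[...,2]<115)]
        if len(B)>8: print(n,rect(B)[0].round(1),np.median(B[:,2]).round(1))
finish_job()
E
```

```text
top [571.3 181.4] 105.0
top [ 469.2 -375.7] 97.0
scene [571.1 181.3] 104.8
scene [ 469.1 -375.5] 96.4
the job is handed in; nothing more can be done
```

I finished the job and handed it in at about 167 s of the 210 s allowed. No verdict is reported, so what follows rests on my own last camera checks.

- **Carriers:** I twisted the red one 42° and the blue one 38° anticlockwise, and both lifted off without catching. The last check put red about 1.5 mm from the mat centre and blue about 1 mm from the plate centre. Both block tops were at the right height.
- **Tower:** All six slats are stacked in three level, crosswise layers. Their tops read about 67, 81 and 95 mm above the table, as they should. I aimed each slat 51 mm from the hub axis. The bottom two were measured there and parallel to the strips, and I checked the upper layers by height and picture only.
- **What went wrong:** My check after the first build found that a bottom-layer slat had been knocked onto the table, which left the layers above tilted. I parked the top four slats on the sheet, put the knocked slat back and rebuilt, checking heights after each slat.
- **Not checked:** I did not measure the bystanders' positions. The pen, the red cap and the black cap looked unmoved in the last pictures. Contact forces stayed at a few newtons.

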